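# Size a pin in the stepped ring gauge

## Robot

A 7-joint arm with a two-finger parallel gripper is mounted at the origin on a cart in front of the work surface, level with it; the furniture and walls round the work are solid. World frame = base frame: x ahead of the robot, y to its left, z up, the work surface at z = 0. Lengths are in m, angles in rad, forces in N, time in s.
With the tool pointing down it reaches from about 0.4 to 0.85 m from the base axis. Payload 10.4 kg.
Tool frame: the origin (TCP) lies midway between the tips of the shut fingers; the grasp point (between the pads) lies 19 mm behind it (r.grasp_offset is the distance from the TCP to the grasp point, in m); x points along the fingers, y is the direction in which the jaws open and shut, and the axes are right-handed (so a half turn about x gives the same grasp; the last joint's range is limited). The gripper opens to 87 mm and grips with 3 to 60 N. Pads are 19 mm wide; open, the fingers measure 117 mm over their backs; the gripper's body (75 mm by 190 mm) begins 51 mm behind the grasp point.
Start: joints at [1.321, 0.332, -0.065, 1.46, 0.022, 1.35, -0.088], TCP at [0.141, -0.609, 0.223] pointing down, gripper open.
Joint ranges: [-2.6, 2.6], [-0.5, 2.12], [-1.47, 1.34], [0.16, 2.42], [-1.27, 4.41], [0.06, 2.06], [-2.6, 2.6]. Speed limits (rad/s): [2.22, 2.22, 2.79, 2.79, 3.14, 3.14, 3.14].

## Interface

Orientations are given as a unit quaternion [x, y, z, w].
In Python, from bench import r, vision, close_job gives the robot as it stands. The module is installed in compiled form; this text tells all that it offers.
- The arm moves only by the shell command python3 -m pendant 'ROWS' [OPENING] [FORCE]. ROWS is text: rows parted by semicolons, each of 6 numbers parted by spaces: the shift along the tool's x, y, z in units of 0.25 m (1.0 is 0.25 m), then the turn, a rotation vector about the tool's x, y, z in units of 1.5 rad (1.0 is 1.5 rad). A call has 1 to 8 rows; each row is the pose to reach, as a shift and turn from the pose commanded when the call began, along the tool's axes at that moment; what a row does not reach only later rows make up. A row lasts 1/10 s, in which the tool goes at most 50 mm and 8.59 degrees, less where a joint would pass 70% of its speed; a pose out of reach is approached as far as the arm can. A call with a number of a shift or a turn outside -1 to 1 is refused whole. A call with a gripper value outside its range is refused whole. OPENING is the gripper command: -1 is shut, 1 is fully open, values between are in proportion, set as the call begins (- or left out, the last holds). The fingers move at their own pace and stop on an object; FORCE is the grip in N (left out, the last holds). Time passes only in rows, so rows that repeat a pose let the fingers close. It gives the time, the measured TCP pose, the force and the opening at its end, in the units of the state.
- r.read_state(): the state, without advancing time (a new reading comes with each control period).
- vision.camera(name): name is "scene" or "side" or "wrist"; returns (picture, depth): 420x560x3 uint8, blue, green, red; 420x560 float32, m along the optical axis (not along the pixel's ray), 0 where there is no reading.
- vision.get_calibration(name): a dict with "camera_matrix" (3x3 intrinsics, pixels), "k1" (the pictures are not rectified: a ray, as slopes to the right and down, at radius r is drawn at 1 + k1 r^2 times it, then the intrinsics apply), "rvec" (rotation vector, rad) and "tvec" (3), from world to camera coordinates, as OpenCV has them. Camera axes: x right, y down, z forward; pixel columns grow to the right and rows downward; lengths in m; the calibration is good to about 2 mm. A picture is of the moment at which its call begins: read the wrist's pose just before it. get_calibration takes no time and is no camera call; for the wrist camera it gives the pose at the moment of the call.
- close_job(): hands the job in, once; it reports no verdict.
The state is a dict: "time": time; "joint_positions": joint angles; "joint_vel": joint speeds; "joint_torque": joint torques, N m; "ee_pos": TCP position; "eef_rot": TCP orientation; "ft_force": force on the tool from outside, world axes, zero at the start; "torque": the same for the moment, N m; "width": finger opening in m.
Only numpy, scipy, OpenCV 4.12 (cv2) and the standard library are available. Lean on these libraries where they do the work, as an engineer would, in place of code of your own. Each camera call takes 0.05 s, during which the arm holds its last target. There are 200 camera calls.

## Task

Find the size of the metal pin: lift it off its rest and pass it, plain end first, through the row of shrinking rings of the gauge until a ring stops it, and press it lightly against that ring for a moment. Then let go and leave it lying in the rings with its end still against the ring that stopped it. Go gently: the stop rings stand on a block held on its rail by friction only, and neither that block nor the things lying round may be shifted.

Things in the scene. Friction and masses are not known exactly. Their poses are not given: they have to be found in the camera images.
- pin: plain metal pin, 18 mm in diameter, 150 mm long, about 0.12 kg, lying level. Origin at its middle on its axis; its x axis runs along the pin to the plain end (nose, x = +75 mm, 2 mm chamfer). The last 10 mm at the other end (x = -75 to -65 mm) are a head of 21 mm diameter. There is room to grasp it from above, in the rest and in the gauge, round x = -43 mm
- pin_nose (a point): centre of the pin's plain end face; axes as pin
- pin_rest: fixed aluminium rest, base 105 x 60 x 8 mm, with two V uprights at x = -12 and +52 mm (8 mm thick, 31 mm wide, tops 50 mm high) that carry the pin, its axis 50 mm above the table. Origin on the table below the pin's axis; x along the pin toward its nose; the pin's middle lies within 4 mm of x = 0
- gauge: fixed ring gauge: aluminium base (x = -14 to 116 mm, 64 mm wide, 10 mm thick) with a row of upright steel plates 8 mm thick, 40 to 50 mm wide, 76 to 84 mm high, one bore in each, all on one level axis 60 mm above the table. Origin on the table below the entry face of the first plate; x along the bores, the way the pin goes in; z up. Plates 1 to 3 are fixed, 4 and 5 sit on a sliding block
- gauge_mouth (a point): centre of bore 1 at its entry face, 60 mm above the table; axes as gauge. Bores 24, 22, 20 mm with entry faces at x = 0, 25, 50 mm (1.5 mm chamfers), then 12 mm, which stops the pin, and 9 mm, 20 mm behind it. The 12 mm plate's entry face (stop_ring is 4 mm inside) stands anywhere at x = 74 to 88 mm, not measured: feel for it. Its block is held by friction and slides back under about 20 N
- relay_block: black relay block, 33 x 55 x 46 mm (bystander), origin at the centre of its underside
- grease_tin: round grease tin with lid, 66 mm across, 36 mm high (bystander), origin at the centre of its underside

How it is judged:
On the way:
1. the pin is pressed lightly (more than 2 N, end within 1 mm) against the ring that stops it, lying in the three larger rings (y of pin_nose in the frame of gauge_mouth between -0.003 and 0.003 m and z of pin_nose in the frame of gauge_mouth between -0.003 and 0.003 m and angle between the x axis of pin and the x axis of gauge, either way round below 0.12 rad and x of stop_ring in the frame of pin_nose below 0.005 m and contact force between pin and gauge above 2 N), for 0.2 s.
At the end, for the whole second after the job is handed in: the pin lies still and released in the three larger rings, in line with them to 0.12 rad, its plain end within 2 mm of the face of the ring that stops it (y of pin_nose in the frame of gauge_mouth between -0.003 and 0.003 m and z of pin_nose in the frame of gauge_mouth between -0.003 and 0.003 m and angle between the x axis of pin and the x axis of gauge, either way round below 0.12 rad and x of stop_ring in the frame of pin_nose between 0.002 and 0.006 m and linear speed of pin below 0.01 m/s); the robot touches nothing.
It fails at once if the block with the stop rings is shifted by more than 1.5 mm (distance of stop_ring from where it was at the start of the episode above 0.0015 m).
It fails at once if the pin is forced against the gauge with more than 30 N (contact force between pin and gauge above 30 N).
It fails at once if a bystander is shifted by more than 15 mm (distance of any of relay_block, grease_tin from where it was at the start of the episode above 0.015 m).
It also fails if it takes over 58 s, if anything falls off the work surface, if the arm or the gripper's body presses on something with over 40 N, if the wrist force passes 120 N, or if a joint passes its speed limit or range.

## Working session

There is one attempt and no reset: what is moved stays moved. The work goes in short steps, Python scripts to look and compute and a shell command to move; the robot and the scene stay as the last step left them, time stands still between calls to the robot, and variables do not carry over. Pictures are saved under pics/ and viewed, about 8 in all and at most 12, crops included, and the job is handed in when it is done.

```bash
mkdir -p pics; cat > h.py <<'E'
import numpy as np, cv2
from scipy.spatial.transform import Rotation as R
from bench import r, vision
def cal(n):
    c=vision.get_calibration(n); K=np.array(c["camera_matrix"],float); return K,float(c["k1"]),R.from_rotvec(np.ravel(c["rvec"])).as_matrix(),np.ravel(c["tvec"])
def ray(c,uv):
    K,k1,Rm,t=c; uv=np.atleast_2d(uv).astype(float)
    d=np.array([k1,0,0,0.])
    s=cv2.undistortPoints(uv.reshape(-1,1,2),K,d).reshape(-1,2)
    v=np.c_[s,np.ones(len(s))]
    return -Rm.T@t, v@Rm   # origin, dirs (depth-scaled)
def onplane(c,uv,z):
    o,d=ray(c,uv); return o+d*((z-o[2])/d[:,2])[:,None]
def cloud(c,depth):
    h,w=depth.shape; u,v=np.meshgrid(np.arange(w),np.arange(h))
    o,d=ray(c,np.c_[u.ravel(),v.ravel()]); return (o+d*depth.reshape(-1,1)).reshape(h,w,3)
def proj(c,P):
    K,k1,Rm,t=c
    return cv2.projectPoints(np.atleast_2d(P).astype(float),cv2.Rodrigues(Rm)[0],t,K,np.array([k1,0,0,0.]))[0].reshape(-1,2)
def totool(dw,s=None):
    s=s or r.read_state(); return R.from_quat(s["eef_rot"]).inv().apply(dw)
E
python3 - <<'E'
from h import *
s=r.read_state(); print({k:np.round(v,3) for k,v in s.items()}); print(R.from_quat(s["eef_rot"]).as_matrix().round(3))
for n in("scene","side","wrist"):
    c=cal(n); p,d=vision.camera(n); cv2.imwrite(f"pics/{n}0.png",p); np.savez(f"{n}0.npz",p=p,d=d)
    print(n,c[1],(-c[2].T@c[3]).round(3),c[0].round(1).tolist())
a=cv2.imread("pics/scene0.png");b=cv2.imread("pics/side0.png")
cv2.imwrite("pics/both0.png",cv2.resize(np.vstack([a,b]),None,fx=.71,fy=.71))
E
```

```text
{'time': np.float64(0.0), 'joint_positions': array([ 1.321,  0.333, -0.065,  1.461,  0.022,  1.35 , -0.088]), 'joint_vel': array([ 0.001, -0.   , -0.001, -0.   ,  0.001,  0.001,  0.001]), 'joint_torque': array([-1.0000e-03, -6.2325e+01,  2.5000e-02, -3.8990e+01, -6.1000e-02,
        4.0000e-02,  0.0000e+00]), 'ee_pos': array([ 0.14 , -0.609,  0.222]), 'eef_rot': array([-0.702, -0.081,  0.703, -0.08 ]), 'ft_force': array([-0.774,  0.537,  0.038]), 'torque': array([-0.041,  0.045,  0.039]), 'width': np.float64(0.087)}
[[-0.     0.225 -0.974]
 [ 0.001 -0.974 -0.225]
 [-1.    -0.001  0.   ]]
scene 0.061680969674307154 [ 0.514 -1.101  0.509] [[497.3, 0.0, 282.0], [0.0, 497.3, 216.2], [0.0, 0.0, 1.0]]
side 0.019409754562337074 [ 0.745 -1.099  0.462] [[393.6, 0.0, 278.1], [0.0, 393.6, 211.9], [0.0, 0.0, 1.0]]
wrist -0.02885308027595679 [ 0.21  -0.593  0.384] [[303.7, 0.0, 282.4], [0.0, 303.7, 210.4], [0.0, 0.0, 1.0]]
```

View pics/scene0.png

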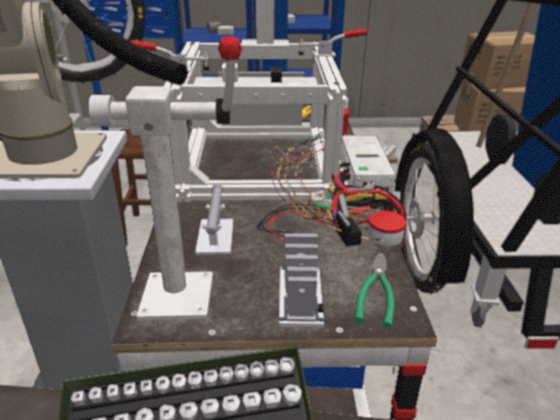

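View pics/side0.png

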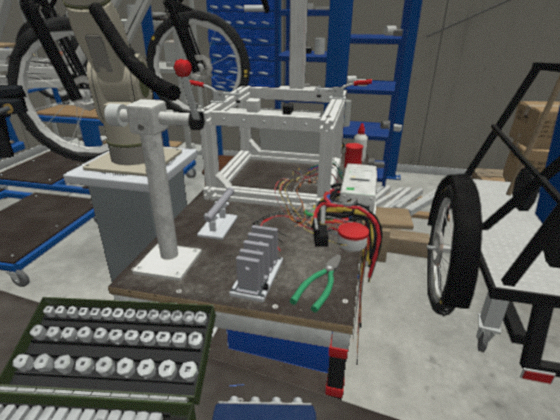

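The scene view shows the pin on its rest at about (215,215), the gauge at (300,280), the black relay block at (348,228), the red-lidded tin at (387,225), a post at (165,200) and pliers at (378,295). The side view shows the gauge at (258,260). I'll take crops and clouds next.

```bash
python3 - <<'E'
from h import *
S=np.load("scene0.npz");D=np.load("side0.npz");W=np.load("wrist0.npz")
a=cv2.resize(S["p"][170:340,185:415],None,fx=2.6,fy=2.6,interpolation=cv2.INTER_CUBIC)
b=cv2.resize(D["p"][175:310,190:390],None,fx=3,fy=3,interpolation=cv2.INTER_CUBIC)
cv2.imwrite("pics/ca.png",a);cv2.imwrite("pics/cb.png",b)
for n,Z in(("scene",S),("side",D)):
    c=cal(n); P=cloud(c,Z["d"])
    for uv in [(215,190),(215,235),(214,215),(300,238),(300,262),(300,285),(300,312),(348,228),(387,220),(165,200),(175,293),(230,45),(165,100)] if n=="scene" else [(245,262),(255,250),(265,240),(255,292),(220,210),(320,230),(352,230),(160,200),(180,65)]:
        print(n,uv,P[uv[1],uv[0]].round(3),Z["p"][uv[1],uv[0]])
    # top-down height maps of points
    m=(Z["d"]>0)&(P[...,2]>0.02)&(P[...,2]<0.12)&(abs(P[...,1]+0.3)<.8)&(P[...,0]>0)&(P[...,0]<1.2)
    q=P[m]; H,xe,ye=np.histogram2d(q[:,0],q[:,1],bins=[np.arange(0.0,1.1,.04),np.arange(-1,.3,.04)])
    print(n); print("\n".join(f"{xe[i]:.2f} "+" ".join(f"{int(v):3d}" for v in H[i]) for i in range(len(H)) if H[i].any()))
E
```

```text
scene (215, 190) [ 0.422 -0.276  0.056] [167 162 167]
scene (215, 235) [ 0.43  -0.388  0.03 ] [119 117 120]
scene (214, 215) [ 0.428 -0.367  0.057] [175 167 176]
scene (300, 238) [ 0.569 -0.475  0.081] [92 87 91]
scene (300, 262) [ 0.566 -0.525  0.073] [97 92 95]
scene (300, 285) [ 0.563 -0.572  0.069] [92 86 92]
scene (300, 312) [ 0.564 -0.571  0.019] [92 85 91]
scene (348, 228) [ 0.659 -0.385  0.039] [23 19 15]
scene (387, 220) [ 0.733 -0.356  0.037] [ 60  64 216]
scene (165, 200) [ 0.381 -0.512  0.171] [123 126 130]
scene (175, 293) [ 0.377 -0.511  0.007] [177 183 188]
scene (230, 45) [ 0.481 -0.571  0.387] [ 32  31 148]
scene (165, 100) [ 0.398 -0.517  0.311] [154 158 164]
scene
0.00   0   0   0   0   0   0   0   0   0   0   0   0   0   0   0   0   0   0   0   0   0   0   0 961   0   0   0   0   0   0   0   0
0.04   0   0   0   0   0   0   0   0   0   0   0   0   0   0   0   0   0   0   0   0   0   0   0 650 542 103   1   0   0   0   0   0
0.28   0   0   0   0   0  16 926  23   0   0   0   0   0   0   0   0   0   0   0   0   0   0   0   0   0   0   0   0   0   0   0   0
0.32   0 
[... 3362 characters left out ...]
 11   7   0 277  53   3   0   0   0
0.60   0   0   0   0 492 141   0   0   0   0   0   1   0   0   0   0  54  24  87 155  46  14  24  21  11   0  32   3   0   0   0   0
0.64   0   0   0   0 268 341   0   0   0   0   0   0   0   0   0 140 111 222  92 349 135   4  26  28  57  17  18 239   6   0   0   6
0.68   0   0   0   0  38 503   0   0   0   0   0   0   0   0   0  91  87 104 196 157 134  63  55  56  26   0   6 233  14  68   2   0
0.72   0   0   0   0   0   0   0   0   0   0   0   0   0   0   0 239 151   6 201 254 110  96  88  75  26   0   0  92   5 149   1   0
0.76   0   0   0   0   0   0   0   0   0   0   0   0   0   0   0  29  24   0  19 175  47  50  42  40  12   0   0   0   0   0   0   0
```

```bash
python3 - <<'E'
import cv2,numpy as np
a=cv2.imread("pics/ca.png");b=cv2.imread("pics/cb.png");w=cv2.imread("pics/wrist0.png")
print(a.shape,b.shape)
a=cv2.resize(a,(400,300));b=cv2.resize(b,(400,300))
top=np.hstack([a,b]); w=cv2.resize(w,(400,300))
cv2.imwrite("pics/m1.png",np.vstack([top,np.hstack([w,np.zeros_like(w)])]))
E
```

```text
(442, 598, 3) (405, 600, 3)
```

View pics/m1.png

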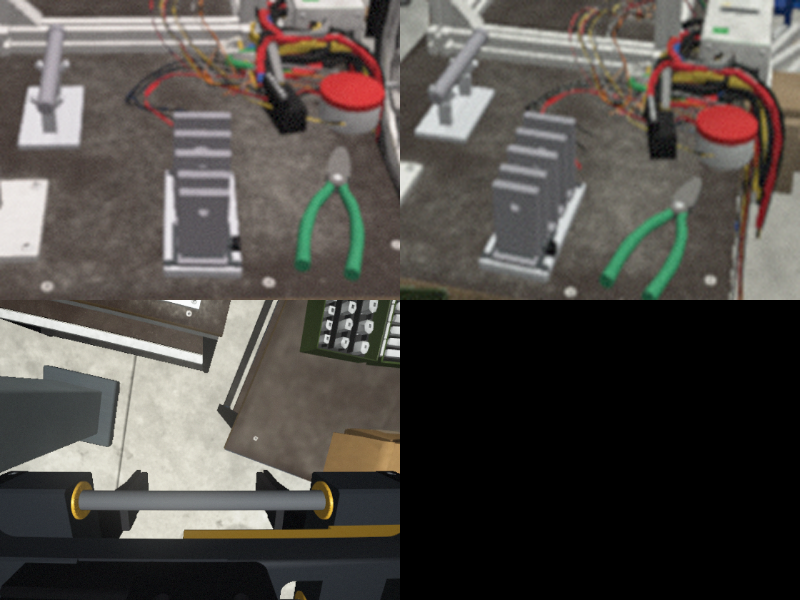

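The crop shows the gauge's 9 mm plate facing the camera, so its entry is at the far (+y) end. The pin's near end is just past an upright, so the nose probably points −y. Next I'll fit the geometry and check the frame and post clearance.

```bash
python3 - <<'E'
from h import *
Q=[];C=[]
for n in("scene","side"):
    Z=np.load(n+"0.npz"); c=cal(n); P=cloud(c,Z["d"]); m=Z["d"]>0; 
    q=P[m]; Q.append(q)
    # pin top
    s=q[(q[:,0]>.38)&(q[:,0]<.47)&(q[:,1]>-.43)&(q[:,1]<-.24)&(q[:,2]>.051)&(q[:,2]<.066)]
    A=np.polyfit(s[:,1],s[:,0],1); print(n,"pin x(y)",A,"y",np.percentile(s[:,1],[0,2,98,100]).round(4),"z",np.percentile(s[:,2],[50,95]))
    # rest base
    s=q[(q[:,0]>.36)&(q[:,0]<.49)&(q[:,1]>-.43)&(q[:,1]<-.24)&(q[:,2]>.005)&(q[:,2]<.012)]
    print(" base",np.percentile(s,[2,98],axis=0).round(3).tolist(),cv2.minAreaRect(s[:,:2].astype(np.float32)*1000))
    g=q[(q[:,0]>.50)&(q[:,0]<.63)&(q[:,1]>-.62)&(q[:,1]<-.42)]
    t=g[g[:,2]>.072]; print(" plates",cv2.minAreaRect(t[:,:2].astype(np.float32)*1000))
    h,e=np.histogram(t[:,1],bins=np.arange(-.6,-.44,.004)); print(list(zip((e[:-1]*1000).astype(int).tolist(),h.tolist())))
    t=g[(g[:,2]>.006)&(g[:,2]<.013)]; print(" gbase",cv2.minAreaRect(t[:,:2].astype(np.float32)*1000))
    # tops lines: x centre per y-band
    for yy in np.arange(-.59,-.45,.01):
        b=g[(abs(g[:,1]-yy)<.005)&(g[:,2]>.06)]
        if len(b)>20: print("  ",round(yy,3),np.percentile(b[:,0],[2,98]).round(4),np.percentile(b[:,2],98).round(3))
q=np.vstack(Q)
for z in np.arange(0.02,.6,.06):
    s=q[(q[:,2]>z)&(q[:,2]<z+.06)&(q[:,0]>.25)&(q[:,0]<.75)&(q[:,1]>-.62)&(q[:,1]<.0)]
    H,_,_=np.histogram2d(s[:,0],s[:,1],bins=[np.arange(.25,.76,.05),np.arange(-.62,.01,.04)]); print("z",round(z,2),"cols y -.62..; rows x .25..");print((H>3).astype(int))
E
```

```text
scene pin x(y) [-0.00557948  0.42301759] y [-0.408  -0.4063 -0.2606 -0.256 ] z [0.0568513  0.05893958]
 base [[0.396, -0.405, 0.005], [0.453, -0.304, 0.009]] ((424.1996154785156, -353.27056884765625), (59.750511169433594, 107.89630126953125), 0.5384673476219177)
 plates ((570.2776489257812, -518.79345703125), (105.80978393554688, 49.62527084350586), 89.62786102294922)
[(-600, 0), (-596, 0), (-592, 0), (-588, 0), (-584, 0), (-580, 0), (-576, 0), (-572, 85), (-568, 56), (-564, 31), (-559, 0), (-555, 2), (-551, 119), (-547, 50), (-543, 34), (-539, 0), (-535, 0), (-531, 0), (-527, 86), (-523, 97), (-519, 52), (-515, 6), (-511, 0), (-507, 0), (-503, 52), (-499, 160), (-495, 42), (-491, 20), (-487, 0), (-483, 0), (-479, 25), (-475, 204), (-471, 46), (-467, 21), (-463, 0), (-459, 0), (-455, 0), (-451, 0), (-447, 0)]
 gbase ((568.6589965820312, -518.367431640625), (131.68325805664062, 63.94411087036133), 87.48210906982422)
   -0.57 [0.5477 0.5859] 0.077
   -0.56 [0.5466 0.5854] 0.077
   -0.55 [0.5472 0.5878] 0.078
   -0.54 [0.5474 0.5884] 0.079
   -0.53 [0.549  0.5904] 0.08
   -0.52 [0.5456 
[... 4325 characters left out ...]
5..
[[0 0 0 0 0 0 0 0 0 0 0 0 0 0 0]
 [0 0 0 0 0 0 0 0 0 0 0 0 0 0 0]
 [0 0 0 0 0 0 0 0 0 0 0 0 0 0 0]
 [0 0 0 0 0 0 0 0 0 0 0 0 0 0 0]
 [0 0 0 0 0 0 0 0 0 0 0 0 0 0 0]
 [0 0 0 0 0 0 0 0 0 0 0 0 0 0 0]
 [0 0 0 0 0 0 0 0 0 0 0 0 0 0 0]
 [0 0 0 0 0 0 0 0 0 0 0 0 0 0 0]
 [0 0 0 0 0 0 0 0 0 0 0 0 0 0 0]
 [0 0 0 0 0 0 0 0 0 0 0 0 0 0 0]]
z 0.56 cols y -.62..; rows x .25..
[[0 0 0 0 0 0 0 0 0 0 0 0 0 0 0]
 [0 0 0 0 0 0 0 0 0 0 0 0 0 0 0]
 [0 0 0 0 0 0 0 0 0 0 0 0 0 0 0]
 [0 0 0 0 0 0 0 0 0 0 0 0 0 0 0]
 [0 0 0 0 0 0 0 0 0 0 0 0 0 0 0]
 [0 0 0 0 0 0 0 0 0 0 0 0 0 0 0]
 [0 0 0 0 0 0 0 0 0 0 0 0 0 0 0]
 [0 0 0 0 0 0 0 0 0 0 0 0 0 0 0]
 [0 0 0 0 0 0 0 0 0 0 0 0 0 0 0]
 [0 0 0 0 0 0 0 0 0 0 0 0 0 0 0]]
```

```bash
python3 - <<'E'
from h import *
Q=[]
for n in("scene","side"):
    Z=np.load(n+"0.npz"); P=cloud(cal(n),Z["d"]); Q.append(P[Z["d"]>0])
q=np.vstack(Q)
s=q[(q[:,2]>.09)&(q[:,2]<.5)&(q[:,0]>.28)&(q[:,0]<.72)&(q[:,1]>-.30)&(q[:,1]<-.0)]
for x in np.arange(.28,.72,.04):
    b=s[abs(s[:,0]-x-.02)<.02]
    for z in np.arange(.09,.4,.04):
        c=b[abs(b[:,2]-z-.02)<.02]
        if len(c)>2: print(round(x,2),round(z,2),len(c),"ymin",c[:,1].min().round(3),np.percentile(c[:,1],10).round(3),"zmax",c[:,2].max().round(3))
s=q[(q[:,2]>.1)&(q[:,2]<.5)&(q[:,0]>.2)&(q[:,0]<.6)&(q[:,1]>-.65)&(q[:,1]<-.42)]
for z in np.arange(.1,.44,.04):
    c=s[abs(s[:,2]-z-.02)<.02]
    if len(c)>2: print("post",round(z,2),c.min(0).round(3),c.max(0).round(3))
E
```

```text
0.28 0.25 204 ymin -0.111 -0.107 zmax 0.284
0.32 0.09 381 ymin -0.209 -0.207 zmax 0.13
0.32 0.13 326 ymin -0.209 -0.206 zmax 0.17
0.32 0.17 92 ymin -0.222 -0.219 zmax 0.21
0.32 0.21 346 ymin -0.225 -0.219 zmax 0.25
0.32 0.25 203 ymin -0.113 -0.109 zmax 0.274
0.36 0.09 196 ymin -0.209 -0.207 zmax 0.13
0.36 0.13 192 ymin -0.208 -0.206 zmax 0.17
0.36 0.17 284 ymin -0.221 -0.208 zmax 0.21
0.36 0.21 902 ymin -0.224 -0.208 zmax 0.25
0.36 0.25 156 ymin -0.111 -0.107 zmax 0.262
0.4 0.17 122 ymin -0.209 -0.207 zmax 0.21
0.4 0.21 759 ymin -0.21 -0.207 zmax 0.25
0.4 0.25 55 ymin -0.108 -0.106 zmax 0.267
0.44 0.17 138 ymin -0.209 -0.207 zmax 0.21
0.44 0.21 705 ymin -0.209 -0.206 zmax 0.249
0.48 0.17 195 ymin -0.21 -0.207 zmax 0.21
0.48 0.21 686 ymin -0.21 -0.207 zmax 0.234
0.52 0.17 186 ymin -0.208 -0.207 zmax 0.21
0.52 0.21 895 ymin -0.21 -0.207 zmax 0.241
0.56 0.17 202 ymin -0.21 -0.207 zmax 0.21
0.56 0.21 690 ymin -0.21 -0.207 zmax 0.234
0.6 0.09 94 ymin -0.208 -0.207 zmax 0.13
0.6 0.13 103 ymin -0.209 -0.207 zmax 0.17
0.6 0.17 294 ymin -0.223 -0.207 zmax 0.21
0.6 0.21 775 ymin -0.225 -0.207 zmax 0.234
0.64 0.09 432 ymin -0.209 -0.207 zmax 0.13
0.64 0.13 459 ymin -0.21 -0.207 zmax 0.17
0.64 0.17 447 ymin -0.224 -0.219 zmax 0.21
0.64 0.21 950 ymin -0.224 -0.22 zmax 0.237
post 0.1 [ 0.357 -0.515  0.1  ] [ 0.394 -0.488  0.14 ]
post 0.14 [ 0.357 -0.516  0.14 ] [ 0.395 -0.487  0.18 ]
post 0.18 [ 0.357 -0.517  0.18 ] [ 0.394 -0.488  0.22 ]
post 0.22 [ 0.357 -0.516  0.22 ] [ 0.394 -0.488  0.26 ]
post 0.26 [ 0.304 -0.525  0.26 ] [ 0.473 -0.477  0.3  ]
post 0.3 [ 0.304 -0.548  0.3  ] [ 0.482 -0.42   0.34 ]
post 0.34 [ 0.319 -0.573  0.34 ] [ 0.493 -0.42   0.38 ]
post 0.38 [ 0.468 -0.575  0.38 ] [ 0.493 -0.554  0.394]
```

```bash
python3 - <<'E'
from h import *
Q=[];C=[]
for n in("scene","side"):
    Z=np.load(n+"0.npz"); P=cloud(cal(n),Z["d"]); Q.append(P[Z["d"]>0]);C.append(Z["p"][Z["d"]>0])
q=np.vstack(Q);c=np.vstack(C)
m=(q[:,2]>.27)&(q[:,2]<1.2)&(q[:,0]>-.15)&(q[:,0]<.7)&(q[:,1]>-.9)&(q[:,1]<.05); s=q[m];c=c[m]
for x in np.arange(-.15,.7,.04):
  for y in np.arange(-.9,.05,.05):
    k=(abs(s[:,0]-x-.02)<.02)&(abs(s[:,1]-y-.025)<.025)
    if k.sum()>5: print(round(x,2),round(y,2),k.sum(),"z",s[k,2].min().round(2),s[k,2].max().round(2),c[k].mean(0).astype(int))
st=r.read_state();print(st["joint_positions"].round(3))
E
cat > /tmp/crop.py <<'E'
import cv2,numpy as np
a=cv2.imread("pics/scene0.png")[0:130,0:260];b=cv2.imread("pics/side0.png")[0:150,0:260]
cv2.imwrite("pics/m2.png",np.vstack([cv2.resize(a,None,fx=2,fy=2),cv2.resize(b,None,fx=2,fy=2)]))
E
python3 /tmp/crop.py
```

```text
-0.07 -0.15 79 z 0.36 0.47 [69 79 81]
-0.07 -0.1 104 z 0.27 0.36 [112 126 130]
-0.03 -0.15 689 z 0.34 0.47 [73 82 85]
-0.03 -0.1 346 z 0.27 0.36 [73 81 83]
0.01 -0.15 473 z 0.35 0.47 [71 80 82]
0.01 -0.1 1388 z 0.27 0.47 [73 81 85]
0.01 -0.05 302 z 0.28 0.46 [101 113 119]
0.01 0.0 50 z 0.32 0.42 [ 94 104 107]
0.05 -0.1 624 z 0.27 0.47 [ 92 103 108]
0.05 -0.05 592 z 0.27 0.43 [129 144 154]
0.05 0.0 189 z 0.27 0.33 [80 93 97]
0.09 -0.55 17 z 0.32 0.34 [43 43 42]
0.13 -0.6 312 z 0.27 0.33 [36 40 42]
0.13 -0.55 522 z 0.27 0.34 [32 31 29]
0.17 -0.35 157 z 0.42 0.46 [31 33 33]
0.21 -0.4 300 z 0.38 0.43 [28 29 29]
0.21 -0.35 133 z 0.41 0.45 [37 38 38]
0.25 -0.45 42 z 0.35 0.37 [19 18 19]
0.25 -0.4 1049 z 0.35 0.41 [30 30 31]
0.25 -0.15 86 z 0.27 0.29 [ 45  45 150]
0.25 -0.1 6 z 0.28 0.29 [ 51  60 168]
0.29 -0.55 965 z 0.27 0.31 [145 146 148]
0.29 -0.5 146 z 0.27 0.31 [155 157 159]
0.29 -0.45 851 z 0.33 0.37 [26 26 27]
0.29 -0.4 241 z 0.35 0.38 [44 42 43]
0.29 -0.15 134 z 0.27 0.28 [ 68  68 148]
0.29 -0.1 9 z 0.27 0.28 [ 87  89 156]
0.33 -0.55 1206 z 0.27 0.32 [128 131 134]
0.33 -0.5 147 z 0.28 0.33 [202 206 210]
0.33 -0.45 968 z 0.32 0.36 [27 27 29]
0.37 -0.55 1981 z 0.27 0.32 [128 131 133]
0.37 -0.5 1242 z 0.27 0.34 [74 75 76]
0.37 -0.45 163 z 0.32 0.34 [37 37 39]
0.41 -0.55 747 z 0.28 0.3 [142 145 148]
0.41 -0.5 344 z 0.28 0.34 [95 97 99]
0.41 -0.45 8 z 0.32 0.33 [85 86 89]
0.45 -0.6 952 z 0.34 0.39 [ 58  57 123]
0.45 -0.55 961 z 0.28 0.36 [76 78 79]
0.45 -0.5 120 z 0.28 0.31 [59 60 61]
0.49 -0.6 70 z 0.37 0.39 [ 39  38 121]
0.65 0.0 33 z 0.27 0.28 [135 137 146]
0.69 0.0 44 z 0.27 0.28 [ 47  47 139]
[ 1.321  0.333 -0.065  1.461  0.022  1.35  -0.088]
```

View pics/m2.png

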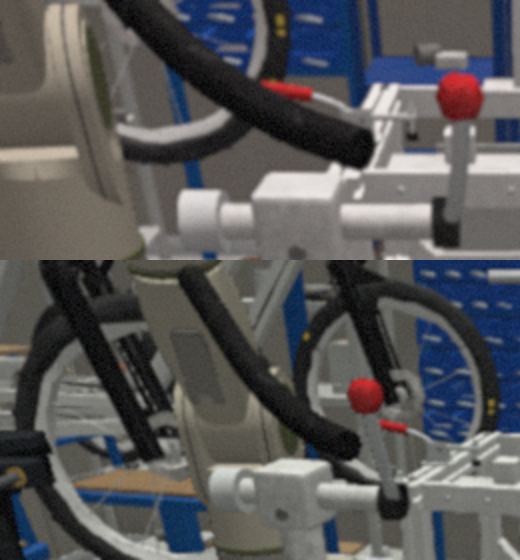

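The crop shows a bent black tube ending at (360,145), near the clamp head, and running up past the robot. I'll jog the tool a little to see whether that tube belongs to the robot.

```bash
python3 -m pendant '0 0 -0.12 0 0 0; 0 0 -0.12 0 0 0; 0 0 -0.12 0 0 0'; python3 - <<'E'
from h import *
for n in("scene","side"):
    Z=np.load(n+"0.npz"); p,d=vision.camera(n); np.savez(n+"1.npz",p=p,d=d); c=cal(n)
    P0=cloud(c,Z["d"]);P1=cloud(c,d)
    for z in(.35,.37,.39,.41,.43,.45):
        o=[]
        for P,dd,pp in((P0,Z["d"],Z["p"]),(P1,d,p)):
            m=(dd>0)&(abs(P[...,2]-z)<.006)&(P[...,0]>.1)&(P[...,0]<.43)&(P[...,1]>-.5)&(P[...,1]<-.2)&(pp.max(2)<70)
            o.append((m.sum(),P[m].mean(0).round(3)))
        print(n,z,o)
    df=cv2.absdiff(p,Z["p"]).max(2)>40; ys,xs=np.where(df); print(df.sum(), (xs.min(),xs.max(),ys.min(),ys.max()) if len(xs) else 0)
E
```

```text
time: 0.45
ee_pos: [0.1705, -0.6019, 0.2223]
eef_rot: [0.703, 0.081, -0.702, 0.08]
ft_force: [-0.8, -0.2, -0.0]
width: 0.0868
scene 0.35 [(np.int64(493), array([ 0.327, -0.418,  0.35 ])), (np.int64(493), array([ 0.327, -0.418,  0.35 ]))]
scene 0.37 [(np.int64(348), array([ 0.289, -0.396,  0.37 ])), (np.int64(350), array([ 0.289, -0.396,  0.37 ]))]
scene 0.39 [(np.int64(314), array([ 0.263, -0.379,  0.39 ])), (np.int64(315), array([ 0.263, -0.379,  0.39 ]))]
scene 0.41 [(np.int64(0), array([nan, nan, nan])), (np.int64(0), array([nan, nan, nan]))]
scene 0.43 [(np.int64(0), array([nan, nan, nan])), (np.int64(0), array([nan, nan, nan]))]
scene 0.45 [(np.int64(0), array([nan, nan, nan])), (np.int64(0), array([nan, nan, nan]))]
24 (np.int64(23), np.int64(45), np.int64(11), np.int64(77))
side 0.35 [(np.int64(201), array([ 0.335, -0.42 ,  0.35 ])), (np.int64(198), array([ 0.335, -0.42 ,  0.35 ]))]
side 0.37 [(np.int64(139), array([ 0.294, -0.396,  0.37 ])), (np.int64(140), array([ 0.294, -0.396,  0.37 ]))]
side 0.39 [(np.int64(133), array([ 0.268, -0.38 ,  0.39 ])), (np.int64(137), array([ 0.269, -0.379,  0.39 ]))]
side 0.41 [(np.int64(114), array([ 0.245, -0.363,  0.41 ])), (np.int64(115), array([ 0.244, -0.363,  0.41 ]))]
side 0.43 [(np.int64(115), array([ 0.223, -0.349,  0.43 ])), (np.int64(111), array([ 0.223, -0.349,  0.43 ]))]
side 0.45 [(np.int64(102), array([ 0.203, -0.335,  0.449])), (np.int64(102), array([ 0.203, -0.335,  0.449]))]
1969 (np.int64(0), np.int64(152), np.int64(1), np.int64(157))<stdin>:9: RuntimeWarning: Mean of empty slice.
  ret = um.true_divide(
```

The tube is fixed scenery that rises toward the base, so I'll tilt the wrist camera to see where it goes.

```bash
python3 -m pendant '-0.1 0 0 0 0 -0.1; -0.2 -0.1 0 0 0 -0.2; -0.3 -0.2 0 0 0 -0.3; -0.4 -0.3 0 0 0 -0.4; -0.4 -0.3 0 0 0 -0.5; -0.4 -0.3 0 0 0 -0.6;-0.4 -0.3 0 0 0 -0.7;-0.4 -0.3 0 0 0 -0.7'; python3 - <<'E'
from h import *
st=r.read_state();print(st["joint_positions"].round(2)); c=cal("wrist"); p,d=vision.camera("wrist"); cv2.imwrite("pics/w1.png",p); np.savez("w1.npz",p=p,d=d,R=c[2],t=c[3])
print((-c[2].T@c[3]).round(3), c[2][2].round(2))
E
```

```text
time: 1.35
ee_pos: [0.1574, -0.5119, 0.3412]
eef_rot: [0.686, 0.259, -0.673, -0.098]
ft_force: [4.3, 0.0, -3.0]
width: 0.0866
[ 1.2   0.49  0.09  1.09 -0.16  2.06 -0.08]
[ 0.234 -0.575  0.488] [-0.29  0.41 -0.86]
```

View pics/w1.png

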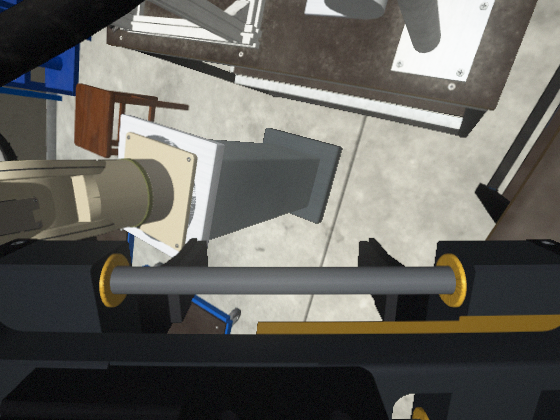

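The wrist view shows the base at (165,200) and the tube in the top-left corner, from (140,0) to (0,70). I'll read its 3D course from the depth.

```bash
python3 - <<'E'
from h import *
Z=np.load("w1.npz"); k=cal("wrist"); c=(k[0],k[1],Z["R"],Z["t"]); P=cloud(c,Z["d"]); d=Z["d"];p=Z["p"]
for u in range(0,150,20):
    m=(d[:110,u]>0)&(d[:110,u]<.75)&(p[:110,u].max(1)<70)
    if m.any():
        vs=np.where(m)[0]; print(u,vs.min(),vs.max(),P[vs[0],u].round(3),P[vs[len(vs)//2],u].round(3),P[vs[-1],u].round(3))
for uv in[(20,200),(100,200),(40,170),(5,190)]: print(uv,P[uv[1],uv[0]].round(3))
E
```

```text
0 13 86 [ 0.252 -0.353  0.412] [ 0.234 -0.363  0.416] [ 0.215 -0.348  0.411]
20 2 75 [ 0.26  -0.358  0.406] [ 0.241 -0.368  0.409] [ 0.223 -0.354  0.404]
40 0 64 [ 0.262 -0.371  0.402] [ 0.247 -0.371  0.402] [ 0.231 -0.358  0.396]
60 0 53 [ 0.265 -0.376  0.395] [ 0.252 -0.377  0.395] [ 0.24  -0.365  0.389]
80 0 42 [ 0.268 -0.383  0.389] [ 0.258 -0.38   0.387] [ 0.248 -0.37   0.38 ]
100 0 29 [ 0.271 -0.388  0.381] [ 0.264 -0.384  0.378] [ 0.258 -0.378  0.374]
120 0 45 [ 0.274 -0.391  0.371] [ 0.27  -0.389  0.37 ] [0.307 0.181 0.   ]
140 0 49 [ 0.279 -0.39   0.359] [ 0.278 -0.389  0.358] [ 0.307  0.121 -0.011]
(20, 200) [ 0.044 -0.087  0.305]
(100, 200) [ 0.021 -0.07   0.179]
(40, 170) [ 0.074 -0.046  0.262]
(5, 190) [ 0.06  -0.085  0.321]
```

```bash
python3 -c "
from h import *
print(R.from_quat(r.read_state()['eef_rot']).as_matrix().round(3)); print(totool([0,-.03,.24])/.25)"
```

```text
[[-0.04   0.207 -0.977]
 [ 0.482 -0.853 -0.201]
 [-0.875 -0.479 -0.066]]
[-0.89804804 -0.3577573  -0.03897992]
```

```bash
python3 -m pendant '-0.15 -0.06 0 0 0 0; -0.3 -0.12 0 0 0 0.05; -0.45 -0.18 0 0 0 0.1; -0.6 -0.24 0 0 0 0.15; -0.75 -0.3 0 0 0 0.2; -0.9 -0.36 0 0 0 0.2; -0.9 -0.36 0 0 0 0.2; -0.9 -0.36 0 0 0 0.2'; python3 - <<'E'
from h import *
st=r.read_state();print(st["joint_positions"].round(2)); c=cal("wrist"); p,d=vision.camera("wrist"); cv2.imwrite("pics/w2.png",p); np.savez("w2.npz",p=p,d=d,R=c[2],t=c[3])
print((-c[2].T@c[3]).round(3), c[2][2].round(2))
P=cloud(c,d); m=(d>.1)&(P[...,2]>.3)&(P[...,1]>-.5)&(p.max(2)<70)
for z in np.arange(.32,1.0,.03):
    k=m&(abs(P[...,2]-z)<.015)
    if k.sum()>10: print(z.round(2),k.sum(),P[k].mean(0).round(3),P[k].std(0).round(3))
E
```

```text
time: 2.2
ee_pos: [0.1416, -0.5254, 0.5081]
eef_rot: [0.718, 0.124, -0.685, 0.018]
ft_force: [-0.7, 0.0, -0.7]
width: 0.087
[ 1.18  0.3   0.14  0.93 -0.12  2.06 -0.1 ]
[ 0.207 -0.536  0.673] [-0.22  0.1  -0.97]
0.32 15 [ 0.181 -0.268  0.321] [0.168 0.17  0.013]
0.35 889 [ 0.314 -0.41   0.356] [0.012 0.008 0.007]
0.38 1836 [ 0.282 -0.387  0.38 ] [0.016 0.008 0.009]
0.41 1840 [ 0.244 -0.363  0.411] [0.014 0.007 0.009]
0.44 2252 [ 0.212 -0.341  0.44 ] [0.013 0.008 0.009]
0.47 365 [ 0.198 -0.328  0.458] [0.005 0.004 0.002]
0.53 676 [ 0.14  -0.481  0.531] [0.004 0.003 0.009]
0.56 1131 [ 0.131 -0.487  0.563] [0.006 0.003 0.008]
0.59 809 [ 0.137 -0.487  0.582] [0.005 0.001 0.004]
```

View pics/w2.png

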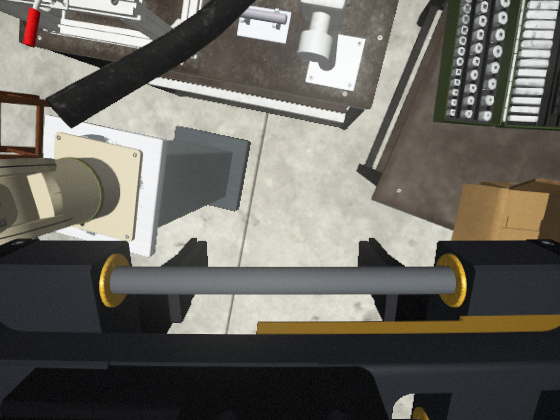

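The wrist view shows that the tube is a short free bar ending at (75,110), about z 0.46, so I can pass over it. The pin on its rest is visible at (265,15). I'll work out the move above the pin, with the tool tilted 10° so the camera stays clear of the frame rail.

```bash
cat >> h.py <<'E'
def Rt(tilt=10,yaw=0):
    # jaws along world x, camera to +y; tilt: hand leans to -y; yaw about world z (deg)
    B=np.array([[0,1,0],[0,0,-1],[-1,0,0]],float)
    return R.from_euler('z',yaw,degrees=True)*R.from_euler('x',tilt,degrees=True)*R.from_matrix(B)
def plan(pos,Rg,grasp=True):
    s=r.read_state(); Rc=R.from_quat(s["eef_rot"]); pos=np.array(pos,float)
    if grasp: pos=pos+Rg.apply([r.grasp_offset,0,0])
    dp=Rc.inv().apply(pos-np.array(s["ee_pos"])); w=(Rc.inv()*Rg).as_rotvec()
    print("shift",(dp/.25).round(4),"turn",(w/1.5).round(4),"| mm",(dp*1000).round(1),"deg",np.degrees(w).round(2))
E
python3 -c "
from h import *
print(Rt().as_matrix().round(3))
plan([.428,-.292,.50],Rt())"
```

```text
[[ 0.     1.     0.   ]
 [ 0.174  0.    -0.985]
 [-0.985  0.    -0.174]]
shift [ 0.2842 -0.6691 -1.2998] turn [-0.9104 -0.0028 -0.0267] | mm [  71.  -167.3 -324.9] deg [-78.24  -0.24  -2.3 ]
```

```bash
python3 -m pendant '0.03 -0.07 -0.14 -0.1 0 0; 0.06 -0.14 -0.28 -0.2 0 0; 0.09 -0.22 -0.42 -0.3 0 0; 0.13 -0.29 -0.56 -0.4 0 0; 0.16 -0.37 -0.7 -0.5 0 0; 0.2 -0.45 -0.84 -0.6 0 0; 0.21 -0.51 -0.98 -0.7 0 0; 0.21 -0.51 -0.98 -0.8 0 0'; python3 -c "
from h import *
print(r.read_state()['joint_positions'].round(2))
plan([.428,-.292,.30],Rt())"
```

```text
time: 3.05
ee_pos: [0.3613, -0.3418, 0.488]
eef_rot: [0.579, 0.494, -0.491, 0.423]
ft_force: [-0.5, -0.9, 0.1]
width: 0.087
[ 0.91  0.13 -0.18  1.16 -0.12  1.93  0.54]
shift [ 0.856   0.227  -0.1161] turn [-0.1007  0.0103 -0.0202] | mm [214.   56.8 -29. ] deg [-8.65  0.88 -1.73]
```

```bash
python3 -m pendant '0.15 0.05 -0.03 -0.1 0 -0.02; 0.3 0.1 -0.06 -0.1 0 -0.02; 0.5 0.16 -0.09 -0.1 0.01 -0.02; 0.7 0.2 -0.116 -0.1 0.01 -0.02; 0.856 0.227 -0.116 -0.1 0.01 -0.02; 0.856 0.227 -0.116 -0.1 0.01 -0.02; 0.856 0.227 -0.116 -0.1 0.01 -0.02'; python3 - <<'E'
from h import *
c=cal("wrist"); p,d=vision.camera("wrist"); cv2.imwrite("pics/w3.png",p); np.savez("w3.npz",p=p,d=d,R=c[2],t=c[3])
print(r.read_state()['joint_positions'].round(2),(-c[2].T@c[3]).round(3))
P=cloud(c,d); q=P[d>0]
s=q[(q[:,0]>.38)&(q[:,0]<.47)&(q[:,1]>-.43)&(q[:,1]<-.23)&(q[:,2]>.049)&(q[:,2]<.066)]
print(len(s)); 
if len(s)>50:
  print(np.polyfit(s[:,1],s[:,0],1),np.percentile(s,[1,50,99],axis=0).round(4))
E
```

```text
time: 3.75
ee_pos: [0.4244, -0.2947, 0.2834]
eef_rot: [0.545, 0.537, -0.459, 0.451]
ft_force: [-0.4, 0.3, 1.3]
width: 0.0872
[ 0.84  0.16 -0.25  1.56 -0.1   1.52  0.58] [ 0.426 -0.253  0.456]
1148
[-0.00694665  0.42400765] [[ 0.414  -0.4033  0.0497]
 [ 0.4262 -0.3106  0.0578]
 [ 0.4384 -0.2555  0.061 ]]
```

View pics/w3.png

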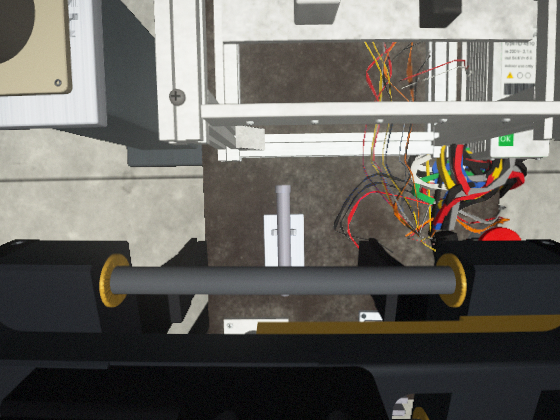

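The pin is clear at (283,188) to (287,293), with its head toward the frame and nose toward −y, so no flip is needed. Descending next.

```bash
python3 -c "
from h import *
plan([.4265,-.291,.10],Rt())
plan([.4265,-.291,.051],Rt())"
```

```text
shift [0.807  0.0052 0.1064] turn [-0.0106  0.0035 -0.0026] | mm [201.7   1.3  26.6] deg [-0.91  0.3  -0.22]
shift [1.0001 0.005  0.1394] turn [-0.0106  0.0035 -0.0026] | mm [250.    1.2  34.9] deg [-0.91  0.3  -0.22]
```

```bash
python3 -m pendant '0.15 0.005 0.02 -0.01 0 0; 0.3 0.005 0.04 -0.01 0 0; 0.45 0.005 0.06 -0.01 0 0; 0.6 0.005 0.08 -0.01 0 0; 0.75 0.005 0.1 -0.01 0 0; 0.8 0.005 0.106 -0.01 0 0;0.8 0.005 0.106 -0.01 0 0' 1 25; python3 -c "
from h import *
plan([.4265,-.291,.051],Rt())"
```

```text
time: 4.5
ee_pos: [0.4265, -0.2877, 0.0823]
eef_rot: [0.542, 0.54, -0.455, 0.456]
ft_force: [-0.4, -0.7, 0.9]
width: 0.0869
shift [ 0.196  -0.0004  0.0339] turn [-0.0007  0.003  -0.002 ] | mm [49.  -0.1  8.5] deg [-0.06  0.25 -0.17]
```

```bash
python3 -m pendant '0.07 0 0.012 0 0 0; 0.14 0 0.024 0 0 0; 0.196 0 0.034 0 0 0; 0.196 0 0.034 0 0 0'; python3 -m pendant '0 0 0 0 0 0;0 0 0 0 0 0;0 0 0 0 0 0;0 0 0 0 0 0;0 0 0 0 0 0;0 0 0 0 0 0;0 0 0 0 0 0' -1 25;  python3 -c "
from h import *
plan([.4265,-.291,.17],Rt())"
```

```text
time: 4.9
ee_pos: [0.4268, -0.2875, 0.0323]
eef_rot: [0.542, 0.54, -0.455, 0.456]
ft_force: [0.6, 0.4, -0.2]
width: 0.0873
time: 5.6
ee_pos: [0.4267, -0.2871, 0.0322]
eef_rot: [0.542, 0.54, -0.455, 0.457]
ft_force: [0.2, 0.1, -0.1]
width: 0.0389
shift [-0.4711  0.0008 -0.0781] turn [-0.0001  0.0032 -0.0023] | mm [-117.8    0.2  -19.5] deg [-0.01  0.28 -0.19]
```

```bash
python3 -m pendant '0 0 0 0 0 0;0 0 0 0 0 0;0 0 0 0 0 0;0 0 0 0 0 0;0 0 0 0 0 0;0 0 0 0 0 0' -1 25; python3 -m pendant '-0.05 0 -0.008 0 0 0;-0.15 0 -0.025 0 0 0;-0.3 0 -0.05 0 0 0;-0.47 0 -0.078 0 0 0;-0.47 0 -0.078 0 0 0;-0.47 0 -0.078 0 0 0'
```

```text
time: 6.2
ee_pos: [0.4263, -0.287, 0.0321]
eef_rot: [0.541, 0.54, -0.455, 0.456]
ft_force: [-3.7, 2.5, 3.1]
width: 0.0172
time: 6.8
ee_pos: [0.4272, -0.2882, 0.1528]
eef_rot: [0.542, 0.539, -0.455, 0.458]
ft_force: [-0.6, 0.1, -1.8]
width: 0.0175
```

The pin is held at 17.5 mm opening. I'll move it above and in front of the gauge mouth and then measure pin against plates in the same views.

```bash
python3 -c "
from h import *
plan([.5784,-.3126,.125],Rt(10,-2.5))"
```

```text
shift [0.1718 0.6044 0.1144] turn [0.029  0.0046 0.0009] | mm [ 43.  151.1  28.6] deg [2.49 0.4  0.08]
```

```bash
python3 -m pendant '0 0.1 0.02 0.01 0 0;0 0.23 0.05 0.02 0 0;0.03 0.37 0.08 0.029 0 0;0.08 0.5 0.11 0.029 0.004 0;0.13 0.58 0.114 0.029 0.004 0;0.172 0.604 0.114 0.029 0.004 0;0.172 0.604 0.114 0.029 0.004 0'; python3 - <<'E'
from h import *
st=r.read_state(); print(st["ee_pos"].round(4),st["joint_positions"].round(2)); ims=[]
for n in("scene","side"):
    c=cal(n); p,d=vision.camera(n); np.savez(n+"2.npz",p=p,d=d); P=cloud(c,d); q=P[d>0]
    a=p[190:330,250:360] if n=="scene" else p[190:310,220:320]
    ims.append(cv2.resize(a,(400,480),interpolation=cv2.INTER_CUBIC))
    # pin top
    s=q[(q[:,0]>.55)&(q[:,0]<.61)&(q[:,1]>-.46)&(q[:,1]<-.34)&(q[:,2]>.11)&(q[:,2]<.145)]
    print(n,len(s)); 
    for y in np.arange(-.45,-.34,.02):
        b=s[abs(s[:,1]-y)<.01]
        if len(b)>8: print("  pin",y.round(3),np.percentile(b[:,0],[3,97]).round(4),np.percentile(b[:,2],97).round(4))
    if len(s)>10: print("  nose y",np.percentile(s[:,1],[0,2]).round(4))
    for y0 in(-.475,-.499,-.523,-.548,-.569):
        b=q[(abs(q[:,1]-y0)<.009)&(abs(q[:,0]-.57)<.06)&(q[:,2]>.066)&(q[:,2]<.095)]
        print("  plate",y0,len(b),np.percentile(b[:,0],[1,99]).round(4),np.percentile(b[:,0],[1,99]).mean().round(4),np.percentile(b[:,2],98).round(4))
cv2.imwrite("pics/m4.png",np.hstack(ims))
E
```

```text
time: 7.5
ee_pos: [0.5765, -0.3071, 0.1015]
eef_rot: [0.552, 0.533, -0.465, 0.442]
ft_force: [-0.9, 0.5, -1.4]
width: 0.0171
[ 0.5765 -0.3071  0.1015] [ 0.69  0.56 -0.26  1.42 -0.02  1.26  0.42]
scene 335
  pin -0.43 [0.563  0.5786] 0.1275
  pin -0.41 [0.5636 0.5795] 0.1279
  pin -0.39 [0.5646 0.5813] 0.1277
  pin -0.37 [0.5658 0.5811] 0.1276
  pin -0.35 [0.5671 0.5824] 0.1276
  nose y [-0.4287 -0.4273]
  plate -0.475 332 [0.5458 0.5949] 0.5704 0.0844
  plate -0.499 339 [0.5463 0.5927] 0.5695 0.0827
  plate -0.523 331 [0.5455 0.5904] 0.5679 0.0806
  plate -0.548 299 [0.5471 0.588 ] 0.5675 0.0788
  plate -0.569 270 [0.5476 0.5862] 0.5669 0.0765
side 227
  pin -0.43 [0.5642 0.5802] 0.1301
  pin -0.41 [0.5666 0.5819] 0.1313
  pin -0.39 [0.5675 0.5828] 0.1314
  pin -0.37 [0.5705 0.584 ] 0.1312
  pin -0.35 [0.5694 0.5848] 0.1307
  nose y [-0.4287 -0.4271]
  plate -0.475 211 [0.5477 0.5973] 0.5725 0.086
  plate -0.499 215 [0.547 0.595] 0.571 0.0839
  plate -0.523 226 [0.5472 0.593 ] 0.5701 0.0823
  plate -0.548 186 [0.5479 0.5896] 0.5688 0.0799
  plate -0.569 185 [0.5486 0.5878] 0.5682 0.0782
```

View pics/m4.png

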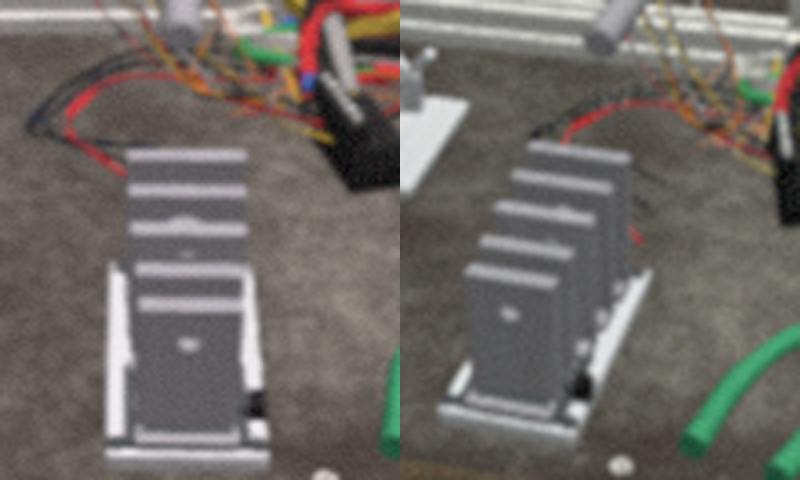

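```bash
python3 - <<'E'
from h import *
for n in("scene0","side0"):
    Z=np.load(n+".npz"); P=cloud(cal(n[:-1]),Z["d"]); q=P[Z["d"]>0]
    for lo,hi in((-.34,-.31),(-.31,-.29),(-.29,-.27),(-.27,-.25)):
        s=q[(q[:,0]>.53)&(q[:,0]<.63)&(q[:,1]>lo)&(q[:,1]<hi)&(q[:,2]<.2)]; print(n,lo,s[:,2].max().round(3))
st=r.read_state(); g=np.array([.578,st["ee_pos"][1],.0423])
print(totool(g-st["ee_pos"])/.25, totool([-.041*.05,-.05,0])/.25)
E
```

```text
scene0 -0.34 0.031
scene0 -0.31 0.019
scene0 -0.29 0.024
scene0 -0.27 0.03
side0 -0.34 0.032
side0 -0.31 0.02
side0 -0.29 0.024
side0 -0.27 0.032
[0.24402339 0.00803232 0.04307442] [-0.03503112  0.00057599  0.19707798]
```

```bash
python3 -m pendant '0.08 0.008 0.014 0 0 0;0.16 0.008 0.028 0 0 0;0.22 0.008 0.039 0 0 0;0.244 0.008 0.043 0 0 0;0.244 0.008 0.043 0 0 0;0.244 0.008 0.043 0 0 0'; python3 - <<'E'
from h import *
st=r.read_state()
for n in("scene","side"):
    c=cal(n); p,d=vision.camera(n); P=cloud(c,d); q=P[d>0]; np.savez(n+"3.npz",p=p,d=d)
    s=q[(q[:,0]>.55)&(q[:,0]<.61)&(q[:,1]>-.455)&(q[:,1]<-.34)&(q[:,2]>.058)&(q[:,2]<.085)]
    o=[]
    for y in np.arange(-.43,-.34,.02):
        b=s[abs(s[:,1]-y)<.01]
        if len(b)>8: o.append((y,np.percentile(b[:,0],[3,97]).mean(),np.percentile(b[:,2],97)))
    o=np.array(o); print(n,o.round(4).tolist())
E
```

```text
time: 8.2
ee_pos: [0.5795, -0.3091, 0.0437]
eef_rot: [0.553, 0.53, -0.465, 0.443]
ft_force: [-0.2, -0.1, -0.0]
width: 0.0174
scene [[-0.43, 0.5732, 0.0696], [-0.41, 0.5743, 0.0705], [-0.39, 0.5756, 0.0705], [-0.37, 0.5768, 0.0704], [-0.35, 0.5781, 0.0702]]
side [[-0.43, 0.5758, 0.0721], [-0.41, 0.5771, 0.072], [-0.39, 0.5787, 0.0718], [-0.37, 0.5794, 0.0717], [-0.35, 0.5819, 0.0717]]
```

```bash
python3 - <<'E'
from h import *
for i in range(3):
    st=r.read_state(); M=R.from_quat(st["eef_rot"]).as_matrix(); print(np.array(st["ee_pos"]).round(4),M.round(4).tolist(), np.degrees(np.arctan2(M[1,1],M[0,1])).round(2))
    vision.camera("wrist")
print(totool([-.001,0,-.0008])/.25,totool([-.041*.04,-.04,0])/.25)
E
```

```text
[ 0.5797 -0.309   0.0438] [[0.005, 0.999, -0.0435], [0.1739, -0.0437, -0.9838], [-0.9847, -0.0027, -0.174]] -2.5
[ 0.5797 -0.309   0.0437] [[0.0048, 0.999, -0.0434], [0.1739, -0.0436, -0.9838], [-0.9847, -0.0028, -0.174]] -2.5
[ 0.5796 -0.309   0.0435] [[0.0046, 0.999, -0.0435], [0.1741, -0.0436, -0.9838], [-0.9847, -0.003, -0.1741]] -2.5
[ 0.00313372 -0.00398557  0.00073144] [-0.02790995  0.00040972  0.15768291]
```

```bash
python3 -m pendant '-0.004 -0.002 0.04 0 0 0;-0.011 -0.002 0.08 0 0 0;-0.018 -0.002 0.115 0 0 0;-0.021 -0.002 0.135 0 0 0;-0.024 -0.002 0.152 0 0 0;-0.026 -0.002 0.166 0 0 0;-0.026 -0.002 0.166 0 0 0'
```

```text
time: 9.15
ee_pos: [0.5767, -0.3511, 0.0417]
eef_rot: [0.553, 0.531, -0.465, 0.443]
ft_force: [0.7, -0.1, -1.5]
width: 0.0172
```

```bash
python3 -m pendant '-0.0035 0 0.02 0 0 0;-0.007 0 0.04 0 0 0;-0.0105 0 0.06 0 0 0;-0.0125 0 0.072 0 0 0;-0.0145 0 0.082 0 0 0;-0.0155 0 0.088 0 0 0'; python3 -m pendant '0 0 0 0 0 0'; python3 - <<'E'
from h import *
for n in("scene","side"):
    c=cal(n); p,d=vision.camera(n); P=cloud(c,d); q=P[d>0]; np.savez(n+"4.npz",p=p,d=d)
    s=q[(q[:,0]>.55)&(q[:,0]<.61)&(q[:,1]>-.46)&(q[:,1]<-.38)&(q[:,2]>.058)&(q[:,2]<.08)]
    o=[]
    for y in np.arange(-.455,-.38,.015):
        b=s[abs(s[:,1]-y)<.0075]
        if len(b)>8: o.append((y,np.percentile(b[:,0],[3,97]).mean(),np.percentile(b[:,2],97)))
    print(n,np.array(o).round(4).tolist())
E
```

```text
time: 9.75
ee_pos: [0.5759, -0.3733, 0.0418]
eef_rot: [0.553, 0.531, -0.465, 0.443]
ft_force: [0.5, -1.0, -0.2]
width: 0.0173
time: 9.85
ee_pos: [0.5758, -0.3731, 0.0418]
eef_rot: [0.553, 0.531, -0.465, 0.443]
ft_force: [0.1, 0.7, -0.5]
width: 0.0174
scene [[-0.44, 0.5731, 0.068], [-0.425, 0.5726, 0.0682], [-0.41, 0.5735, 0.068], [-0.395, 0.5752, 0.0793], [-0.38, 0.573, 0.0682]]
side [[-0.425, 0.5758, 0.0699], [-0.41, 0.577, 0.0705], [-0.395, 0.5777, 0.0795], [-0.38, 0.5786, 0.0778]]
```

```bash
python3 -m pendant '-0.0035 -0.002 0.005 0 0 0;-0.007 -0.002 0.025 0 0 0;-0.0105 -0.002 0.045 0 0 0;-0.014 -0.002 0.06 0 0 0;-0.0165 -0.002 0.073 0 0 0;-0.0185 -0.002 0.085 0 0 0;-0.02 -0.002 0.094 0 0 0'; python3 -m pendant '0 0 0 0 0 0'
```

```text
time: 10.65
ee_pos: [0.5743, -0.3972, 0.0425]
eef_rot: [0.553, 0.531, -0.465, 0.443]
ft_force: [-0.9, 0.1, -0.9]
width: 0.0173
time: 10.75
ee_pos: [0.5742, -0.3973, 0.0425]
eef_rot: [0.553, 0.531, -0.465, 0.443]
ft_force: [-0.4, -0.8, -1.9]
width: 0.0173
```

```bash
for i in 1 2; do python3 -m pendant '-0.0014 0 0.008 0 0 0;-0.0028 0 0.016 0 0 0' | egrep 'pos|force' ; done
```

```text
ee_pos: [0.5743, -0.4009, 0.0426]
ft_force: [0.9, 0.5, -0.9]
ee_pos: [0.574, -0.4052, 0.0426]
ft_force: [0.5, 0.4, -0.8]
```

```bash
python3 -m pendant '-0.0014 0 0.008 0 0 0;-0.0028 0 0.016 0 0 0;-0.0042 0 0.024 0 0 0;-0.0056 0 0.032 0 0 0;-0.0056 0 0.032 0 0 0' | egrep 'pos|force' ; python3 - <<'E'
from h import *
for n in("scene","side"):
    c=cal(n); p,d=vision.camera(n); P=cloud(c,d); q=P[d>0]; np.savez(n+"5.npz",p=p,d=d)
    s=q[(q[:,0]>.55)&(q[:,0]<.61)&(q[:,1]>-.55)&(q[:,1]<-.41)&(q[:,2]>.058)&(q[:,2]<.073)]
    o=[]
    for y in np.arange(-.54,-.41,.012):
        b=s[abs(s[:,1]-y)<.006]
        if len(b)>8: o.append((y,np.percentile(b[:,0],[3,97]).mean(),np.percentile(b[:,2],97)))
    print(n,np.array(o).round(4).tolist())
E
```

```text
ee_pos: [0.5735, -0.4136, 0.0425]
ft_force: [-0.5, 0.2, -0.7]
scene [[-0.528, 0.5708, 0.0725], [-0.504, 0.5725, 0.0728], [-0.492, 0.5662, 0.0729], [-0.48, 0.5751, 0.0726], [-0.468, 0.5713, 0.0727], [-0.444, 0.5727, 0.0692], [-0.432, 0.5735, 0.0725], [-0.42, 0.5743, 0.0688]]
side [[-0.528, 0.5723, 0.0727], [-0.516, 0.5738, 0.0722], [-0.504, 0.5739, 0.0728], [-0.492, 0.5737, 0.0726], [-0.48, 0.5898, 0.0727], [-0.468, 0.5807, 0.0727], [-0.432, 0.5753, 0.0727], [-0.42, 0.5775, 0.072]]
```

```bash
python3 -m pendant '-0.0014 0 0.008 0 0 0;-0.0028 0 0.016 0 0 0;-0.0028 0 0.016 0 0 0' | egrep 'pos|force';for i in 1 2; do python3 -m pendant '-0.0007 0 0.004 0 0 0;-0.0007 0 0.004 0 0 0' | egrep 'pos|force' ; done
```

```text
ee_pos: [0.5733, -0.4177, 0.0426]
ft_force: [0.5, -0.2, -1.2]
ee_pos: [0.5734, -0.4184, 0.0425]
ft_force: [1.0, -0.0, -1.0]
ee_pos: [0.5733, -0.4194, 0.0425]
ft_force: [0.0, 0.1, -0.8]
```

```bash
python3 -m pendant '-0.0007 0 0.004 0 0 0;-0.0007 0 0.004 0 0 0' | egrep 'pos|force'
```

```text
ee_pos: [0.5733, -0.4204, 0.0425]
ft_force: [0.3, -0.6, -0.8]
```

```bash
python3 -m pendant '-0.0007 0 0.004 0 0 0;-0.0007 0 0.004 0 0 0' | egrep 'pos|force'
```

```text
ee_pos: [0.5732, -0.4215, 0.0425]
ft_force: [-0.1, -0.6, -0.8]
```

```bash
python3 -m pendant '-0.0007 0 0.004 0 0 0;-0.0007 0 0.004 0 0 0' -1 10 | egrep 'pos|force|width'; python3 -m pendant '-0.0007 0 0.004 0 0 0;-0.0007 0 0.004 0 0 0' | egrep 'pos|force|width'
```

```text
ee_pos: [0.5732, -0.4225, 0.0425]
ft_force: [-0.1, -0.6, -0.9]
width: 0.0174
ee_pos: [0.5732, -0.4233, 0.0425]
ft_force: [0.2, 0.1, -1.9]
width: 0.0173
```

```bash
python3 -m pendant '-0.0007 0 0.004 0 0 0;-0.0007 0 0.004 0 0 0' | egrep 'pos|force|width'
```

```text
ee_pos: [0.5733, -0.4235, 0.0424]
ft_force: [1.3, 4.5, -1.3]
width: 0.0177
```

Contact at about 4.5 N with the nose roughly 78 mm in. I'll hold there and look.

```bash
python3 -m pendant '0 0 0 0 0 0;0 0 0 0 0 0;0 0 0 0 0 0;0 0 0 0 0 0' | egrep 'pos|force|width'; python3 - <<'E'
from h import *
ims=[]
for n in("scene","side"):
    f=[]
    p,d=vision.camera(n); np.savez(n+"6.npz",p=p,d=d); f.append(r.read_state()["ft_force"])
    a=p[190:330,250:360] if n=="scene" else p[190:310,220:320]
    ims.append(cv2.resize(a,(400,480),interpolation=cv2.INTER_CUBIC))
    P=cloud(cal(n),d); q=P[d>0]
    for lo,hi in((-.502,-.485),(-.528,-.51),(-.541,-.531),(-.556,-.541),(-.578,-.56)):
        s=q[(abs(q[:,0]-.571)<.007)&(q[:,1]>lo)&(q[:,1]<hi)&(q[:,2]>.05)]; print(n,(lo,hi),len(s),s[:,1].min().round(4) if len(s) else 0, s[:,1].max().round(4) if len(s) else 0)
    print(np.round(f,1))
Z=[cloud(cal("scene"),np.load(f)["d"])[...] for f in("scene0.npz","scene6.npz")]
for P in Z:
    q=P.reshape(-1,3); s=q[(abs(q[:,0]-.568)<.03)&(q[:,1]<-.535)&(q[:,1]>-.6)&(q[:,2]>.075)&(q[:,2]<.083)]; print(len(s),s.mean(0).round(5))
cv2.imwrite("pics/m5.png",np.hstack(ims))
E
```

```text
ee_pos: [0.5734, -0.4235, 0.0424]
ft_force: [-0.0, 5.3, -0.7]
width: 0.018
scene (-0.502, -0.485) 367 -0.502 -0.4855
scene (-0.528, -0.51) 480 -0.5278 -0.51
scene (-0.541, -0.531) 288 -0.541 -0.5311
scene (-0.556, -0.541) 866 -0.553 -0.541
scene (-0.578, -0.56) 178 -0.5729 -0.5607
[[-0.6  5.4 -0. ]]
side (-0.502, -0.485) 266 -0.5019 -0.4852
side (-0.528, -0.51) 345 -0.528 -0.5101
side (-0.541, -0.531) 188 -0.5409 -0.5311
side (-0.556, -0.541) 426 -0.5518 -0.541
side (-0.578, -0.56) 114 -0.5721 -0.5605
[[-0.2  5.6 -0.4]]
255 [ 0.56764 -0.55459  0.07665]
251 [ 0.56754 -0.55464  0.07666]
```

View pics/m5.png

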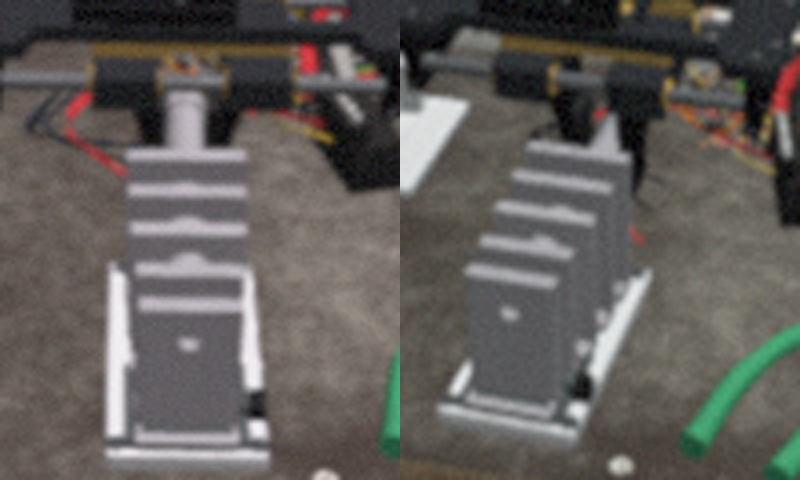

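The pin shows between rings 3 and 4 and ends at ring 4 (187,262). The force held steady near 5.4 N and the block has not moved. I'll ease the push, open partly, and lift clear.

```bash
python3 -m pendant '0.0003 0 -0.0016 0 0 0;0.0003 0 -0.0016 0 0 0' | egrep 'pos|force|width'; python3 -m pendant '0 0 0 0 0 0;0 0 0 0 0 0;0 0 0 0 0 0;0 0 0 0 0 0;0 0 0 0 0 0;0 0 0 0 0 0;0 0 0 0 0 0;0 0 0 0 0 0' 0 | egrep 'time|pos|force|width'; python3 -c "
from h import *
print(totool([0,0,.12])/.25)
for n in('scene','side'):
    p,d=vision.camera(n); np.savez(n+'7.npz',p=p,d=d)
    P=cloud(cal(n),d); q=P[d>0]
    s=q[(abs(q[:,0]-.571)<.006)&(q[:,1]<-.533)&(q[:,1]>-.543)&(q[:,2]>.05)&(q[:,2]<.075)]; print(len(s),np.percentile(s[:,1:],[2,50,98],axis=0).round(4).tolist())
"
```

```text
ee_pos: [0.5733, -0.4235, 0.0426]
ft_force: [-0.7, 4.8, -0.7]
width: 0.0177
time: 14.95
ee_pos: [0.5732, -0.4239, 0.0426]
ft_force: [0.8, -0.3, 0.5]
width: 0.0435
[-0.47261772 -0.00198595 -0.08383643]Traceback (most recent call last):
  File "<string>", line 7, in <module>
    s=q[(abs(q[:,0]-.571)<.006)&(q[:,1]<-.533)&(q[:,1]>-.543)&(q[:,2]>.05)&(q[:,2]<.075)]; print(len(s),np.percentile(s[:,1:],[2,50,98],axis=0).round(4).tolist())
                                                                                                        ~~~~~~~~~~~~~^^^^^^^^^^^^^^^^^^^^^^^^^^
    return _quantile_unchecked(
        a, q, axis, out, overwrite_input, method, keepdims, weights)
    return _ureduce(a,
                    func=_quantile_ureduce_func,
    ...<5 lines>...
                    overwrite_input=overwrite_input,
                    method=method)
    r = func(a, **kwargs)
    result = _quantile(arr,
                       quantiles=q,
    ...<2 lines>...
                       out=out,
                       weights=wgt)
    slices_having_nans = np.isnan(arr[-1, ...])
                                  ~~~^^^^^^^^^
IndexError: index -1 is out of bounds for axis 0 with size 0
```

Released without force. Lifting straight up slowly and checking from the scene, side and wrist views.

```bash
python3 -m pendant '-0.05 0 -0.009 0 0 0;-0.12 0 -0.021 0 0 0;-0.22 0 -0.039 0 0 0;-0.34 0 -0.06 0 0 0;-0.47 -0.002 -0.084 0 0 0;-0.47 -0.002 -0.084 0 0 0;-0.47 -0.002 -0.084 0 0 0' | egrep 'time|pos|force|width'; python3 - <<'E'
from h import *
ims=[]
for n in("scene","side"):
    p,d=vision.camera(n); np.savez(n+"8.npz",p=p,d=d); c=cal(n)
    a=p[190:330,250:360] if n=="scene" else p[190:310,220:320]
    ims.append(cv2.resize(a,(400,480),interpolation=cv2.INTER_CUBIC))
    P=cloud(c,d); q=P[d>0]
    s=q[(abs(q[:,0]-.575)<.02)&(q[:,1]>-.465)&(q[:,1]<-.36)&(q[:,2]>.045)&(q[:,2]<.08)]
    for y in np.arange(-.455,-.37,.012):
        b=s[abs(s[:,1]-y)<.006]
        if len(b)>8: print(n,y.round(3),np.percentile(b[:,0],[3,97]).mean().round(4),np.percentile(b[:,2],97).round(4))
    # visible pin between plates 3 and 4: image diff vs. pressed state
    x=np.load(n+"6.npz")["p"]; A=proj(c,[[.5695,-.535,.069]])[0].astype(int); w=slice(A[1]-6,A[1]+7),slice(A[0]-12,A[0]+13)
    print(n,"diff near nose",cv2.absdiff(p,x)[w].mean().round(2),cv2.absdiff(p,np.load(n+"2.npz")["p"])[w].mean().round(2))
cv2.imwrite("pics/m6.png",np.hstack(ims))
E
```

```text
time: 15.7
ee_pos: [0.5738, -0.4242, 0.1644]
ft_force: [0.3, -0.0, -0.1]
width: 0.0432
scene -0.431 0.5735 0.0636
scene -0.419 0.5731 0.0624
scene -0.407 0.5747 0.0623
scene -0.395 0.5737 0.0622
scene diff near nose 2.77 8.68
side -0.419 0.5775 0.0638
side -0.407 0.5771 0.0628
side -0.395 0.5772 0.0637
side diff near nose 2.77 5.34
```

View pics/m6.png

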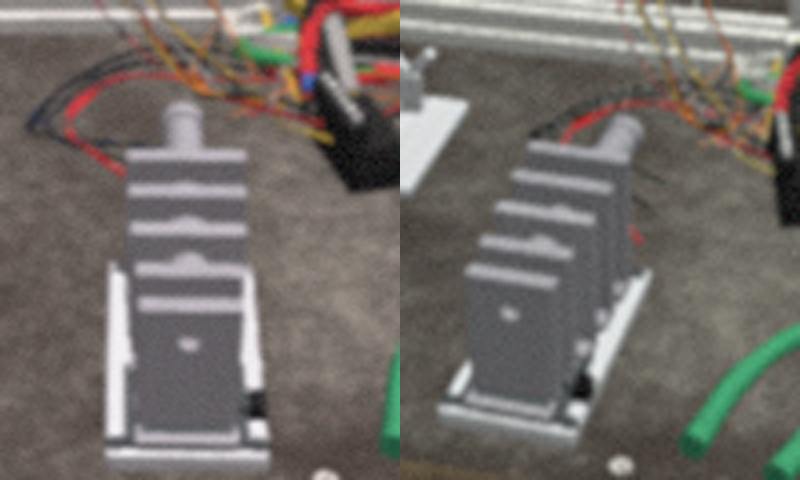

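The released pin lies in the rings with its head slightly lowered, about 0.07 rad. I'll check the end gap by comparing the tail position with the contact position.

```bash
python3 - <<'E'
from h import *
u=np.array([-.0436,-.999]);
def al(q): return q[:,:2]@u
for n in("scene","side"):
    c=cal(n)
    def pts(k): 
        Z=np.load(f"{n}{k}.npz"); P=cloud(c,Z["d"]); return P[Z["d"]>0]
    q=pts(3); s=q[(abs(q[:,0]-.575)<.008)&(q[:,1]<-.36)&(q[:,1]>-.455)&(q[:,2]>.055)&(q[:,2]<.08)]; nose=al(s).max()
    q=pts(8); s=q[(abs(q[:,0]-.576)<.008)&(q[:,1]<-.36)&(q[:,1]>-.455)&(q[:,2]>.045)&(q[:,2]<.08)]; tail=al(s).min()
    q0=pts(0); s=q0[(abs(q0[:,0]-.428)<.012)&(q0[:,1]<-.23)&(q0[:,1]>-.43)&(q0[:,2]>.045)&(q0[:,2]<.07)]; L=s[:,1].max()-s[:,1].min()
    print(n,"nose3",nose,"contact",nose+.1146,"tail now",tail,"apparent length on rest",L,"nose now~",tail+L,"gap~",nose+.1146-tail-L)
# block and bystanders unchanged?
for n in("scene","side"):
    a=np.load(n+"0.npz")["p"];b=np.load(n+"8.npz")["p"]
    c=cal(n)
    for nm,X,rr in(("plate5",[.567,-.572,.06],14),("relay",[.66,-.385,.03],12),("tin",[.733,-.356,.036],22)):
        A=proj(c,[X])[0].astype(int); f=lambda im:np.float32(cv2.cvtColor(im[A[1]-rr:A[1]+rr,A[0]-rr:A[0]+rr],cv2.COLOR_BGR2GRAY))
        print(n,nm,"px shift",np.round(cv2.phaseCorrelate(f(a),f(b)),2) if False else np.round(cv2.phaseCorrelate(f(a),f(b))[0],2))
E
```

```text
scene nose3 0.40557525116514487 contact 0.5201752511651448 tail now 0.3654287035003588 apparent length on rest 0.15197238027095483 nose now~ 0.5174010837713137 gap~ 0.0027741673938312394
side nose3 0.4041600588388172 contact 0.5187600588388173 tail now 0.3666583671186376 apparent length on rest 0.15432988293920313 nose now~ 0.5209882500578407 gap~ -0.0022281912190234565
scene plate5 px shift [-0.09  0.08]
scene relay px shift [-0.27  0.06]
scene tin px shift [0.46 0.46]
side plate5 px shift [-0.17 -0.03]
side relay px shift [-0.09 -0.06]
side tin px shift [0.51 0.49]
```

The image estimate is only good to ±2.5 mm, so it doesn't settle the gap. I'll make sure of it mechanically: shut the fingers, come down behind the head, and nudge the pin forward lightly along the axis until it meets the ring again.

```bash
python3 -m pendant '-0.05 0.01 -0.1 0 0 0;0.03 0.014 -0.2 0 0 0;0.053 0.014 -0.3 0 0 0;0.053 0.014 -0.3 0 0 0;0.053 0.014 -0.3 0 0 0' -1 10; python3 - <<'E'
from h import *
st=r.read_state(); g=np.array([.5775,-.350,.046]); print(totool(g-st["ee_pos"])/.25, totool([-.0436*.02,-.02,0])/.25)
E
```

```text
time: 16.3
ee_pos: [0.5797, -0.3474, 0.1614]
eef_rot: [0.552, 0.532, -0.465, 0.443]
ft_force: [-0.1, -2.0, -0.1]
width: 0.0115
[ 0.45250556 -0.00585309  0.0915669 ] [-1.40252972e-02 -7.27928211e-05  7.88381372e-02]
```

```bash
python3 -m pendant '0.1 -0.006 0.02 0 0 0;0.22 -0.006 0.044 0 0 0;0.33 -0.006 0.066 0 0 0;0.41 -0.006 0.083 0 0 0;0.452 -0.006 0.09 0 0 0;0.452 -0.006 0.09 0 0 0'; python3 -m pendant '-0.007 0 0.04 0 0 0;-0.014 0 0.079 0 0 0;-0.014 0 0.079 0 0 0' | egrep 'time|pos|force|width'
```

```text
time: 16.9
ee_pos: [0.5767, -0.3506, 0.045]
eef_rot: [0.553, 0.532, -0.466, 0.442]
ft_force: [0.3, 0.2, 0.0]
width: 0.0001
time: 17.2
ee_pos: [0.5767, -0.3735, 0.0478]
ft_force: [-0.7, -0.2, 0.2]
width: 0.0005
```

```bash
python3 -m pendant '-0.0007 0 0.004 0 0 0;-0.0014 0 0.008 0 0 0;-0.0014 0 0.008 0 0 0' | egrep 'pos|force'; python3 -m pendant '-0.0007 0 0.004 0 0 0;-0.0007 0 0.004 0 0 0' | egrep 'pos|force'
```

```text
ee_pos: [0.5771, -0.3721, 0.0469]
ft_force: [-0.4, -0.1, 0.0]
ee_pos: [0.5769, -0.3732, 0.0467]
ft_force: [-0.8, -0.4, 0.5]
```

```bash
python3 -m pendant '-0.0007 0 0.004 0 0 0;-0.0007 0 0.004 0 0 0' | egrep 'pos|force'
```

```text
ee_pos: [0.5768, -0.3744, 0.0467]
ft_force: [0.5, -0.5, -0.1]
```

```bash
python3 -m pendant '-0.0007 0 0.004 0 0 0;-0.0007 0 0.004 0 0 0' | egrep 'pos|force'
```

```text
ee_pos: [0.5767, -0.3754, 0.0467]
ft_force: [0.1, 0.9, 0.3]
```

```bash
python3 -m pendant '-0.0007 0 0.004 0 0 0;-0.0007 0 0.004 0 0 0' | egrep 'pos|force'
```

```text
ee_pos: [0.5767, -0.3765, 0.0467]
ft_force: [0.1, -0.1, 0.3]
```

```bash
python3 -m pendant '-0.0005 0 0.003 0 0 0;-0.0005 0 0.003 0 0 0' | egrep 'pos|force'
```

```text
ee_pos: [0.5768, -0.377, 0.0467]
ft_force: [0.4, 0.5, -1.0]
```

```bash
python3 -m pendant '-0.0007 0 0.004 0 0 0;-0.0007 0 0.004 0 0 0' | egrep 'pos|force'
```

```text
ee_pos: [0.5767, -0.3779, 0.0467]
ft_force: [-0.1, 1.2, -0.0]
```

```bash
python3 -m pendant '-0.0005 0 0.003 0 0 0;-0.0005 0 0.003 0 0 0' | egrep 'pos|force'
```

```text
ee_pos: [0.5768, -0.3783, 0.0467]
ft_force: [-0.5, 2.8, -0.5]
```

```bash
python3 -m pendant '-0.0003 0 0.002 0 0 0;-0.0003 0 0.002 0 0 0;-0.0003 0 0.002 0 0 0' | egrep 'pos|force'
```

```text
ee_pos: [0.5768, -0.3786, 0.0466]
ft_force: [-0.7, 5.9, 0.1]
```

The push met a firm stop at 5.9 N, so the end is against the ring. I'll back away along the axis, rise, and check.

```bash
python3 -m pendant '0.002 0 -0.01 0 0 0;0.007 0 -0.04 0 0 0;0.014 0 -0.08 0 0 0;0.018 0 -0.1 0 0 0;-0.1 0 -0.12 0 0 0;-0.25 0 -0.15 0 0 0;-0.4 0 -0.17 0 0 0;-0.4 0 -0.17 0 0 0' | egrep 'time|pos|force'; python3 - <<'E'
from h import *
ims=[];u=np.array([-.0436,-.999])
for n in("scene","side"):
    p,d=vision.camera(n); np.savez(n+"9.npz",p=p,d=d); c=cal(n)
    a=p[190:330,250:360] if n=="scene" else p[190:310,220:320]
    ims.append(cv2.resize(a,(400,480),interpolation=cv2.INTER_CUBIC))
    for k in(8,9):
        Z=np.load(f"{n}{k}.npz");P=cloud(c,Z["d"]); q=P[Z["d"]>0]
        s=q[(abs(q[:,0]-.576)<.008)&(q[:,1]>-.455)&(q[:,1]<-.36)&(q[:,2]>.045)&(q[:,2]<.08)]
        t=s[abs(s[:,1]+.41)<.01]; print(n,k,"tail",np.sort(s[:,:2]@u)[:3].round(4),"top z@-.41",np.percentile(t[:,2],97).round(4),"top z@-.45",np.percentile(s[s[:,1]<-.44][:,2],97).round(4) if (s[:,1]<-.44).any() else 0)
    a0=np.load(n+"0.npz")["p"]
    A=proj(c,[[.567,-.572,.06]])[0].astype(int); f=lambda im:np.float32(cv2.cvtColor(im[A[1]-14:A[1]+14,A[0]-14:A[0]+14],cv2.COLOR_BGR2GRAY))
    print("plate5 px shift",np.round(cv2.phaseCorrelate(f(a0),f(p))[0],2))
cv2.imwrite("pics/m7.png",np.hstack(ims))
E
```

```text
time: 20.0
ee_pos: [0.5807, -0.3562, 0.1592]
ft_force: [1.0, 0.4, 1.2]
scene 8 tail [0.3654 0.3655 0.3659] top z@-.41 0.0624 top z@-.45 0
scene 9 tail [0.3668 0.3673 0.3678] top z@-.41 0.0619 top z@-.45 0
plate5 px shift [-0.16  0.07]
side 8 tail [0.3667 0.3671 0.3683] top z@-.41 0.0634 top z@-.45 0
side 9 tail [0.3649 0.3672 0.3674] top z@-.41 0.0633 top z@-.45 0
plate5 px shift [ 0.04 -0.07]
```

View pics/m7.png

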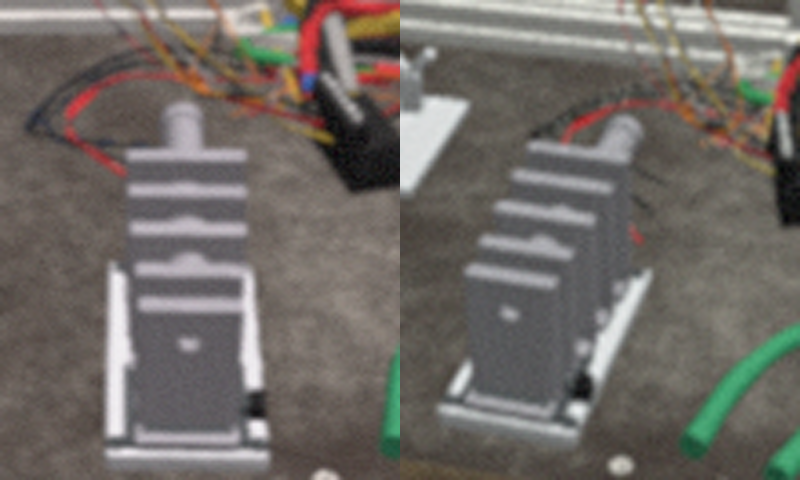

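The view shows the pin in the rings, with its head at (185,110), its body running through to ring 4, and the block in place.

```bash
python3 -c "
from bench import r,close_job
s=r.read_state(); print(s['time'],s['ft_force'].round(1)); print(close_job())"
```

```text
20.1 [-0.1 -0.9 -0.8]
the job is handed in; nothing more can be done
None
```

The job is handed in at 20.1 s. The pin was passed plain end first through the 24, 22 and 20 mm rings, and the 12 mm ring stopped it. So its diameter lies between 12 and 20 mm, which fits the stated 18 mm.

**Pressing:** The ring stopped the pin with its end at about x = 78 mm. I held it there at a steady 5.3–5.6 N for about 0.5 s. I then eased off and released it. The images could not settle the gap at the end (estimates from −2 to +3 mm), so I nudged the pin forward by its head until a firm stop at 5.9 N, then withdrew.

**Last checks:**
- **Pin:** it lies free in the rings.
- **Stop block:** it shows no visible shift (0.2 px at most).
- **Relay block:** it read under 0.3 px before that nudge.
- **Grease tin:** it read 0.5 px in both axes before that nudge, which I put down to measurement noise.
- **Robot:** it is clear, with only sensor noise on the force reading.

**Less certain:** On release the head end dropped, and the pin now tilts about 0.07 rad against the 0.12 limit. By geometry that puts the end about 2.4 mm above the axis, inside the 3 mm limit but not by much. I could not measure that height directly. The end's contact with the ring is known from the push force, not from a picture.

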